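# Set the train controller to its third notch

### The job

Set the model-train controller to notch three by pushing its slide lever with a fingertip: first push the lever all the way back against its zero stop, at the thin end of the printed wedge, then push it forward, counting the clicks, and leave it sitting in the third notch from the stop. Only push the lever, now from one side, now from the other; do not pinch it between the fingers, and do not disturb the jar, wagon, screwdriver and clear box lying around.

Things in the scene. Friction and masses are not known exactly. Their poses are not given: they have to be found in the camera images.
- controller: Train controller fixed to the table: grey box, aluminium panel, 130 mm along its x, 210 along its y, panel top 57 above the table. Origin: centre of its underside, z up. The lever slides along y in a dark slot at x = 0; zero stop at the -y end. A black wedge printed on the +x side of the slot is thin at zero and grows to full speed (+y). A knob at x -40, y +78 (22 wide, 11 high) plays no part.
- throttle (a joint): Lever travel in m: 0 at the zero stop (lever at y = -42 mm of the box), growing to +y, at most 0.084. A notch every 14 mm: 0, first 0.014, second 0.028, third 0.042 .. sixth 0.084. About 4 to 8 N pushes it out of a notch; half-way on it lets go and jumps ahead by itself into the next (a click; the push falls to nothing). It stays there when let go. Starts in any notch but zero.
- lever_top (a point): Centre of the top of the lever's black grip, 37 mm above the panel (94 above the table). The grip is an upright paddle 30 mm wide across the slide (box x), 14 mm thick along the slide (box y), from 5 to 37 mm above the panel; axes as the box's. If pushed too far, go back to the stop and count again.
- grip_back: Half of the grip facing the zero stop (-y): the face to push to go forward. Shell 30 x 5 x 27 mm fixed to the lever, 5 to 32 mm above the panel; outer face 7 mm from the grip's middle. Origin at panel height under the grip's middle. Pressing both halves at once counts as pinching.
- grip_front: The other half of the grip, that faces full speed (+y): the face to push for going back to zero. Same size and origin as grip_back.
- jar_mid (a point): Middle of a loose paint jar with a brown cap, 48 mm across, 55 mm high, standing near the controller. Leave alone.
- wagon_mid (a point): Middle of a loose brown model goods wagon 110 x 31 x 41 mm, standing on the table near the controller. Leave alone.
- driver_grip (a point): Middle of the handle of a loose screwdriver 170 mm long, lying on the table beyond the controller. Leave alone.
- box_mid (a point): Middle of a loose clear open stock box 140 x 45 x 40 mm, standing between the robot and the controller. Leave alone.
Mind the look-alikes: they are no part of the job. Of the things like the controller, leave any that is orange or yellow; of the rest the larger one is meant.

How it is judged:
On the way:
1. the lever is back against its zero stop (value of joint throttle below 0.003 m), for 0.1 s.
At the end, for the whole second after the job is handed in: After having been at the zero stop, the lever rests in the third notch (joint 0.042, within 3 mm), still; the jar, wagon, screwdriver and clear box are within 15 mm of where they stood (value of joint throttle between 0.039 and 0.045 m and velocity of joint throttle between -0.02 and 0.02 m/s and distance of each of jar_mid, wagon_mid, driver_grip, box_mid from where it was at the start of the episode below 0.015 m); the robot touches nothing.
It fails at once if the lever is pinched: both halves of its grip are pressed at once (over 1 N each) (contact force between each of grip_back, grip_front and the fingers above 1 N).
It fails at once if the paint jar is pushed away or lifted (15 mm) (distance of jar_mid from where it was at the start of the episode above 0.015 m).
It fails at once if the wagon is pushed away or lifted (15 mm) (distance of wagon_mid from where it was at the start of the episode above 0.015 m).
It fails at once if the screwdriver is pushed away or lifted (15 mm) (distance of driver_grip from where it was at the start of the episode above 0.015 m).
It fails at once if the clear box is pushed away or lifted (15 mm) (distance of box_mid from where it was at the start of the episode above 0.015 m).
It also fails if it takes over 59 s, if anything falls off the work surface, if the arm or the gripper's body presses on something with over 40 N, if the wrist force passes 120 N, or if a joint passes its speed limit or range.

### The arm

A 6-joint arm with a two-finger parallel gripper is mounted at the origin on the work surface. World frame = base frame: x ahead of the robot, y to its left, z up, the work surface at z = 0. Lengths are in m, angles in rad, forces in N, time in s.
With the tool pointing down it reaches from about 0.3 to 0.775 m from the base axis. Payload 14.6 kg.
Tool frame: the origin (TCP) lies between the finger pads; the fingertips stand 19 mm ahead of it and the grasp point (between the pads) is the TCP; z points along the fingers, y is the line along which they close (so a half turn about z gives the same grasp; the last joint's range is limited). The gripper opens to 94 mm and grips with 3 to 60 N. Pads are 16 mm wide; open, the fingers measure 119 mm over their backs; the gripper's body (75 mm by 177 mm) begins 78 mm behind the grasp point.
Start: joints at [1.247, 0.3, 1.521, -0, 1.321, -0.067], TCP at [0.14, 0.532, 0.202] pointing down, gripper open.
Joint ranges: [-3.03, 3.03], [-0.79, 2.21], [0.23, 2.52], [-1.04, 4.18], [0, 3.07], [-2.55, 2.55]. Speed limits (rad/s): [2.22, 2.22, 2.57, 3.14, 3.14, 3.14].

### API

Orientations are given as a 3x3 rotation matrix whose columns are the frame's x, y, z axes.
In Python, from bench import bot gives the robot as it stands. Calls block until the motion is done:
- bot.goto(position, orientation): joint-space move of the TCP to a pose.
- bot.move_linear(position, frame=None, speed=0.15): straight line of the TCP; frame=None keeps the orientation; speed is the mean speed in m/s.
- bot.goto_joints(angles): joint-space move.
- bot.set_gripper(opening): finger opening in m; the grip force is fixed at half the most; returns when the fingers have stopped.
- bot.hold(seconds).
- bot.ik(position, orientation): joint angles nearest the present ones, or None.
- bot.state(): the state.
- bot.get_image(name): name is "scene" or "side" or "wrist"; returns a dict with "image" (400x640x3 uint8, blue, green, red), "range_z" (400x640 float32, m along the optical axis (not along the pixel's ray), 0 where there is no reading), "fovy" (degrees; the focal length in pixels is half the picture's height over the tangent of half this angle, whatever the lens; pixels are square), "cx", "cy" (the principal point, pixels), "k1" (the pictures are not rectified: a ray, as slopes to the right and down, at radius r is drawn at 1 + k1 r^2 times it, then the intrinsics apply), "world_from_camera" (4x4, takes a point from camera to world coordinates). Camera axes: x right, y up, looking along -z (the intrinsics and any distortion apply to the point x, -y, -z); pixel columns grow to the right and rows downward; lengths in m; the calibration is good to about 2 mm. A picture is of the moment at which its call begins.
A pose or a line that the arm cannot do raises bot.PlanningError and nothing moves.
- bot.job_done(): hands the job in; it is judged then, once.
Trained networks look in a picture, given as the dict that the camera call returned (one of the last four; its "shot" number tells which), for a name from the list of things; names that differ only in an ending like _2 or _b are one class to them, and where a whole thing is asked for, a point or a joint stands for the part that bears it (a point fixed in the world has none). Each returns a list of dicts, best first, with "score" (0 to 1); they miss things now and then, are a little off and sometimes report something else, mostly with a low value. They report only what shows in the picture. A call takes as long as a camera call. They do not tell look-alikes from the thing itself.
- bot.masks_of(name, picture): "mask" (400x640 bool, what is visible of it) and "centre" ([row, column] in pixels, amid what is visible of it).
- bot.pinpoint(name, picture): "centre" ([row, column] in pixels: a listed point, or the origin of a listed thing).
The state is a dict: "t": time; "q": joint angles; "joint_vel": joint speeds; "tau": joint torques, N m; "tool_pos": TCP position; "eef_rot": TCP orientation; "force": force on the tool from outside, world axes, zero at the start; "ft_torque": the same for the moment, N m; "opening": finger opening in m; "grasp_force": force on a finger pad.
Only numpy, scipy, OpenCV 4.12 (cv2) and the standard library are available. Lean on these libraries where they do the work, as an engineer would, in place of code of your own. Each camera call takes 0.05 s, during which the arm holds its last target. There are 200 camera calls.

## Working session

There is one attempt and no reset: what is moved stays moved. The work goes in short steps, each a Python script; the robot and the scene stay as the last script left them, time stands still between calls to the robot, and variables do not carry over. Pictures are saved under pics/ and viewed, at most 10 in all, crops included, and the job is handed in when it is done.

```bash
mkdir -p pics; cat > h.py <<'E'
import numpy as np, cv2
from bench import bot
def ray(p,rc):
    f=200/np.tan(np.radians(p["fovy"])/2)
    d=np.array([(rc[1]-p["cx"])/f,(rc[0]-p["cy"])/f]); u=d.copy()
    for _ in range(20): u=d/(1+p["k1"]*(u@u))
    T=np.array(p["world_from_camera"]); return T[:3,3],T[:3,:3]@np.array([u[0],-u[1],-1.])
def at_z(p,rc,z):
    o,d=ray(p,rc); return o+d*(z-o[2])/d[2]
def at_depth(p,rc):
    o,d=ray(p,rc); r,c=[int(round(v)) for v in rc]
    w=p["range_z"][max(r-2,0):r+3,max(c-2,0):c+3]; w=w[w>0]
    return o+d*np.median(w) if w.size else None
def px(p,P):
    T=np.array(p["world_from_camera"]); c=T[:3,:3].T@(np.asarray(P)-T[:3,3]); u=np.array([c[0],-c[1]])/-c[2]
    f=200/np.tan(np.radians(p["fovy"])/2); u=u*(1+p["k1"]*(u@u)); return np.array([u[1]*f+p["cy"],u[0]*f+p["cx"]])
E
cat > a.py <<'E'
from h import *
np.set_printoptions(precision=3,suppress=True)
ps=[]
for n in ("scene","side"):
    p=bot.get_image(n); cv2.imwrite(f"pics/{n}0.png",p["image"])
    print(n,np.array(p["world_from_camera"])[:3,3])
    for k in ("controller","lever_top","jar_mid","wagon_mid","driver_grip","box_mid"):
        for d in bot.pinpoint(k,p)[:4]:
            print(k,round(d["score"],2),np.round(d["centre"]),at_depth(p,d["centre"]))
print(bot.state()["t"])
E
python3 a.py
```

```text
scene [1.226 0.387 0.912]
controller 0.97 [204. 356.] [0.583 0.116 0.057]
controller 0.87 [289. 283.] [0.833 0.077 0.04 ]
controller 0.69 [295. 416.] [0.72  0.315 0.038]
controller 0.57 [189. 479.] [0.41  0.345 0.057]
lever_top 0.69 [159. 473.] [0.358 0.306 0.089]
lever_top 0.53 [267. 267.] [0.807 0.025 0.044]
lever_top 0.46 [178. 357.] [0.513 0.084 0.058]
lever_top 0.38 [267. 412.] [0.665 0.283 0.04 ]
jar_mid 0.84 [222. 427.] [0.553 0.272 0.054]
jar_mid 0.23 [207. 356.] [0.59  0.119 0.057]
wagon_mid 0.7 [167. 299.] [ 0.532 -0.061  0.04 ]
driver_grip 0.83 [228. 289.] [0.688 0.005 0.025]
driver_grip 0.55 [191. 358.] [0.557 0.107 0.07 ]
box_mid 0.82 [163. 384.] [0.394 0.105 0.009]
side [0.558 0.788 0.711]
controller 0.81 [322. 419.] [0.374 0.381 0.058]
controller 0.79 [219. 222.] [0.804 0.104 0.039]
controller 0.63 [231. 330.] [0.542 0.152 0.055]
controller 0.62 [298. 256.] [0.688 0.327 0.037]
lever_top 0.78 [275. 425.] [0.344 0.272 0.058]
lever_top 0.61 [204. 328.] [0.547 0.059 0.055]
lever_top 0.61 [230. 388.] [0.396 0.096 0.008]
lever_top 0.42 [271. 266.] [0.676 0.258 0.037]
jar_mid 0.8 [280. 330.] [0.539 0.288 0.053]
jar_mid 0.35 [202. 275.] [0.685 0.018 0.023]
wagon_mid 0.94 [182. 342.] [ 0.508 -0.055  0.037]
driver_grip 0.85 [198. 273.] [0.691 0.002 0.022]
box_mid 0.91 [231. 387.] [0.399 0.099 0.008]
0.7
```

View pics/scene0.png

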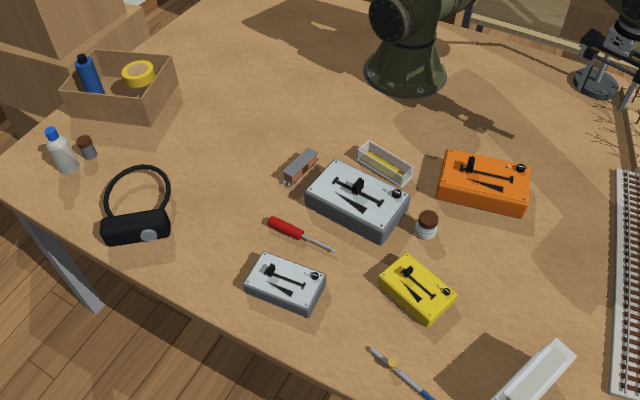

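View pics/side0.png

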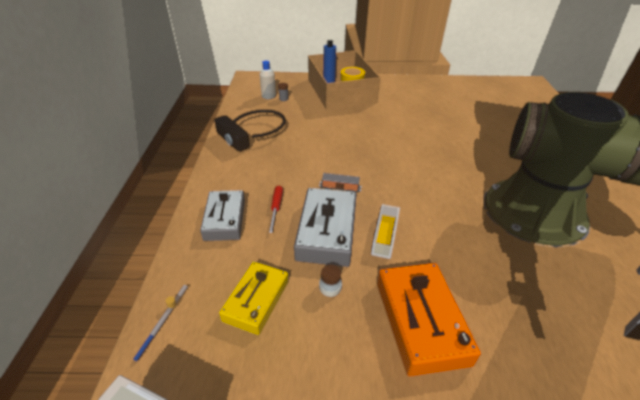

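The scene shows four candidates: large grey (row 204, col 356), small grey (289, 283), orange (189, 479) and yellow (295, 416). By the description I want the large grey one. Its knob at (193, 397) marks the box's -x/+y corner, so box y points roughly along world +y. Next I'll check it in a crop and measure the panel.

```bash
cat > b.py <<'E'
from h import *
np.set_printoptions(precision=4,suppress=True)
def cloud(p):
    f=200/np.tan(np.radians(p["fovy"])/2)
    r,c=np.mgrid[:400,:640]; K=np.array([[f,0,p["cx"]],[0,f,p["cy"]],[0,0,1.]])
    d=np.stack([(c-p["cx"])/f,(r-p["cy"])/f],-1); u=d.copy()
    for _ in range(20): u=d/(1+p["k1"]*(u**2).sum(-1,keepdims=True))
    T=np.array(p["world_from_camera"]); z=p["range_z"][...,None]
    return np.concatenate([u[...,:1],-u[...,1:],-np.ones_like(z)],-1)*z@T[:3,:3].T+T[:3,3]
def crop(p,r0,r1,c0,c1,name,k=5): cv2.imwrite(name,cv2.resize(p["image"][r0:r1,c0:c1],None,fx=k,fy=k,interpolation=cv2.INTER_CUBIC))
if __name__=="__main__":
    for n,box in (("scene",(150,250,295,425)),("side",(175,275,285,370))):
        p=bot.get_image(n); X=cloud(p)
        if n=="scene": crop(p,*box,"pics/crop1.png",6)
        s=np.zeros((400,640),bool); s[box[0]:box[1],box[2]:box[3]]=1
        s&=(p["range_z"]>0)
        top=s&(abs(X[...,2]-.057)<.006)
        k,l,st,_=cv2.connectedComponentsWithStats(top.astype(np.uint8)); top=l==1+np.argmax(st[1:,4])
        P=X[top]; rect=cv2.minAreaRect((P[:,:2]*1000).astype(np.float32))
        print(n,rect,np.median(P[:,2])); print(cv2.boxPoints(rect))
        L=s&(X[...,2]>.075)&(X[...,2]<.11); Q=X[L]; print("high",len(Q),Q.mean(0) if len(Q) else "",Q.min(0),Q.max(0))
        g=Q[Q[:,2]>.088]; print("grip top",len(g),g.mean(0),cv2.minAreaRect((g[:,:2]*1000).astype(np.float32)))
        o=s&(X[...,2]>.03)&(X[...,2]<.05)
        for k in("lever_top",):
            for d in bot.pinpoint(k,p):
                if box[0]<d["centre"][0]<box[1] and box[2]<d["centre"][1]<box[3]: print(k,d["score"],d["centre"],at_z(p,d["centre"],.094))
E
python3 b.py
```

```text
scene ((549.3751220703125, 102.02072143554688), (209.93035888671875, 132.26937866210938), 84.35411071777344) 0.05690717898479447
[[473.2348   4.0711]
 [604.8625  -8.9416]
 [625.5155 199.9704]
 [493.8878 212.983 ]]
high 112 [0.5519 0.1027 0.0866] [0.534  0.0931 0.0752] [0.5653 0.1107 0.097 ]
grip top 52 [0.5492 0.1017 0.091 ] ((548.8060302734375, 102.1623764038086), (13.843265533447266, 28.350982666015625), 84.04840850830078)
lever_top 0.49 [179.3, 355.7] [0.5479 0.0956 0.094 ]
side ((548.2175903320312, 103.52429962158203), (209.39077758789062, 128.45347595214844), 83.84227752685547) 0.05586271674822618
[[473.1312   6.3223]
 [600.8436  -7.4564]
 [623.304  200.7263]
 [495.5916 214.505 ]]
high 101 [0.5487 0.1066 0.0859] [0.5347 0.0956 0.0754] [0.5632 0.1118 0.0952]
grip top 38 [0.5495 0.1044 0.0909] ((548.5227661132812, 104.51541137695312), (10.759195327758789, 28.55704689025879), 82.2341079711914)
lever_top 0.67 [204.4, 327.8] [0.5474 0.1022 0.094 ]
```

View pics/crop1.png

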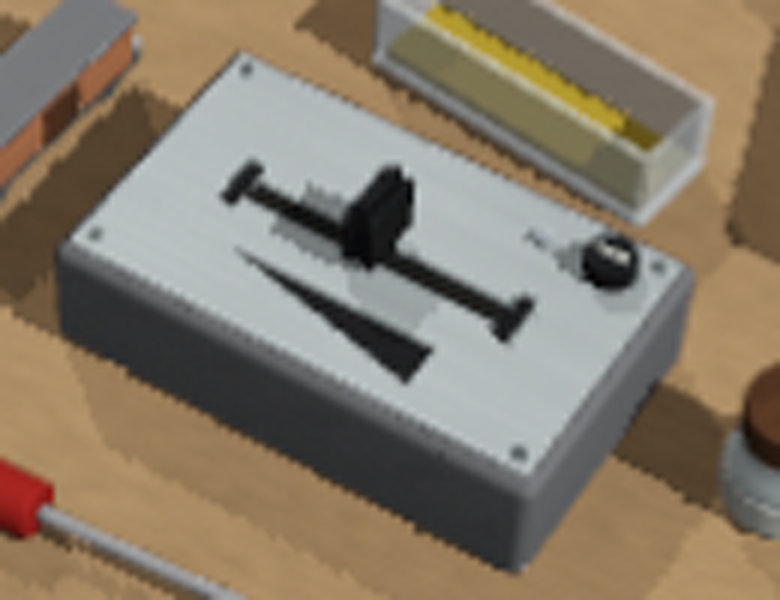

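The crop confirms the large grey controller. The wedge's thin end is at the wagon side (crop px 240,250), the knob is at (610,262) and the lever is near mid-slot. The panel measures 210 x 130 at z 0.057 in both views, which matches the description. Now I'll close the fingers, come in on the +y side and push back to the stop in small steps, watching the force.

```bash
cat > m.py <<'E'
from h import *
np.set_printoptions(precision=4,suppress=True)
C=np.array([.549,.1028]); a=np.radians(84.1-90)
ex=np.array([np.cos(a),np.sin(a)]); ey=np.array([-ex[1],ex[0]])
Z=.089
def W(y,z,x=0.): return np.r_[C+x*ex+y*ey,z]
def R(s):
    ty=s*np.r_[ex,0]; tz=np.array([0,0,-1.]); return np.c_[np.cross(ty,tz),ty,tz]
def fy(): return float(bot.state()["force"][:2]@ey)
def ly(): return float((np.array(bot.state()["tool_pos"][:2])-C)@ey)
E
cat > c.py <<'E'
from m import *
q=np.array(bot.state()["q"])
best=min((s for s in(1,-1) if bot.ik(W(.045,.2),R(s)) is not None),key=lambda s:abs(bot.ik(W(.045,.2),R(s))[5]))
print(best,bot.ik(W(.045,.2),R(best)))
bot.set_gripper(0.0)
bot.goto(W(.045,.2),R(best)); bot.move_linear(W(.045,.13),speed=.15)
s=bot.state(); print(s["t"],s["opening"],s["tool_pos"])
p=bot.get_image("wrist"); cv2.imwrite("pics/w1.png",p["image"])
p=bot.get_image("side"); cv2.imwrite("pics/s1.png",cv2.resize(p["image"][120:280,230:430],None,fx=4,fy=4))
E
python3 c.py
```

```text
1 [ 0.1966  0.3523  1.4554 -0.      1.3338  0.2995]
4.9667 0.0005833693326277273 [0.5539 0.1479 0.1308]
```

View pics/s1.png

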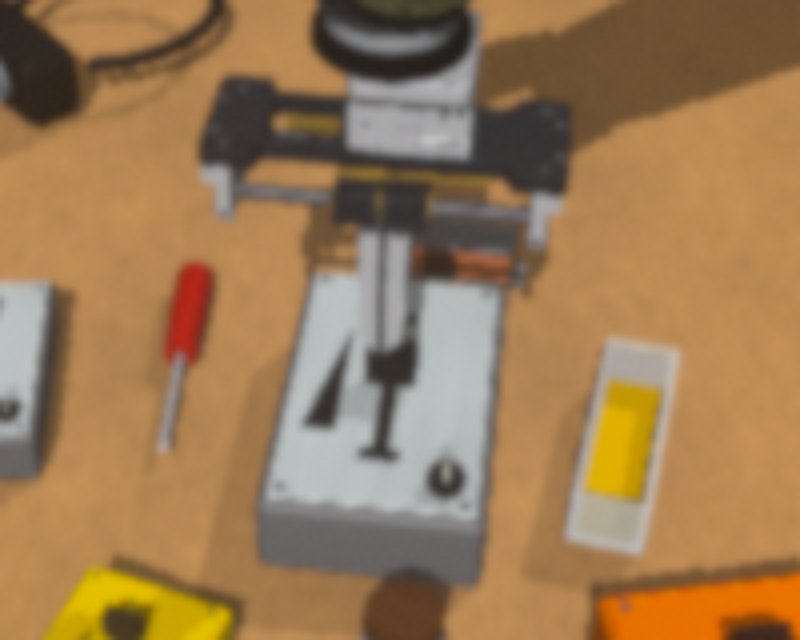

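View pics/w1.png

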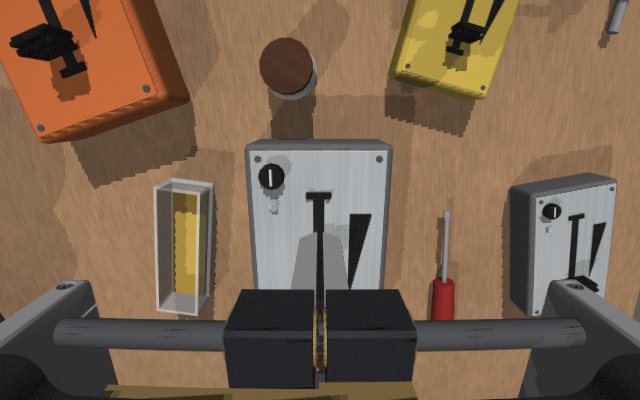

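The fingers are closed and centred over the slot on the +y side. In the wrist view the slot sits at col 318, with the knob at (176, 272) on the left. Now I'll descend and push towards zero.

```bash
cat > d.py <<'E'
from m import *
bot.move_linear(W(.045,Z),speed=.1)
f0=fy(); print("f0",f0,bot.state()["tool_pos"])
y=.045; n=0
while y>-.036:
    y-=.0015; bot.move_linear(W(y,Z),speed=.05); f=fy()-f0
    print(f"{y*1e3:.1f}/{ly()*1e3:.1f}:{f:.1f}",end="  ")
    if f>12: break
bot.hold(.2); print("\n",fy()-f0,ly(),bot.state()["t"])
E
python3 d.py
```

```text
f0 -0.22573788884484214 [0.5539 0.1476 0.0895]
43.5/43.5:0.3  42.0/41.9:-0.1  40.5/40.4:-0.0  39.0/38.9:-0.2  37.5/37.4:0.3  36.0/35.9:-0.1  34.5/34.4:0.4  33.0/32.9:0.9  31.5/31.4:1.1  30.0/29.9:0.5  28.5/28.4:1.0  27.0/26.9:0.5  25.5/25.4:0.7  24.0/23.9:0.3  22.5/22.4:0.8  21.0/20.9:0.4  19.5/19.4:-0.6  18.0/17.9:-0.2  16.5/16.4:1.2  15.0/14.9:0.3  13.5/13.4:0.7  12.0/11.9:0.5  10.5/10.4:-0.7  9.0/9.1:1.6  7.5/7.9:4.4  6.0/6.3:4.1  4.5/4.4:2.6  3.0/2.7:0.5  1.5/1.2:0.7  -0.0/-0.1:0.4  -1.5/-1.6:0.7  -3.0/-3.1:0.6  -4.5/-4.5:0.2  -6.0/-5.7:4.1  -7.5/-7.2:5.6  -9.0/-9.0:4.0  -10.5/-10.8:1.7  -12.0/-12.3:-0.3  -13.5/-13.6:0.3  -15.0/-15.1:1.1  -16.5/-16.6:-0.2  -18.0/-18.1:0.7  -19.5/-19.3:2.7  -21.0/-20.6:6.0  -22.5/-22.3:3.5  -24.0/-24.3:2.4  -25.5/-25.8:0.3  -27.0/-27.2:0.2  -28.5/-28.6:1.0  -30.0/-30.1:-0.7  -31.5/-31.6:-0.0  -33.0/-32.8:3.6  -34.5/-33.7:8.1  -36.0/-36.3:-1.5  
 -1.0348971898269266 -0.03635700007663921 19.325
```

Contacts came at 9.5, -5, -19 and -33 mm, and after the last one the force fell to nothing. That doesn't clearly mean the stop, so I'll look.

```bash
cat > e.py <<'E'
from m import *
from b import cloud,crop
p=bot.get_image("scene"); crop(p,130,250,295,425,"pics/c2.png",5)
s=bot.get_image("side")
for n,p in(("scene",p),("side",s)):
    X=cloud(p); D=X[...,:2]-C; lx=D@ex; l=D@ey
    m=(p["range_z"]>0)&(abs(lx)<.022)&(abs(l)<.09)&(X[...,2]>.064)&(X[...,2]<.098)
    print(n,m.sum(),np.c_[lx[m],l[m],X[m][:,2]][::6]*1000)
print(bot.state()["t"])
E
python3 e.py
```

```text
scene 107 [[ -8.7976 -27.6012  97.8086]
 [  6.4004 -41.4164  93.2726]
 [ 12.9027 -42.5092  95.2267]
 [  4.3472 -27.0756  96.9244]
 [  8.5142 -39.9519  89.5079]
 [-10.9888 -36.0534  74.0921]
 [ 10.1673 -38.8516  88.3954]
 [-11.5629 -36.2772  70.0538]
 [ 12.5687 -37.2896  88.2622]
 [-12.671  -36.8165  65.3067]
 [ 14.8825 -35.7819  88.0247]
 [ 13.74   -49.571   74.9986]
 [  9.7457 -36.2499  79.6396]
 [ 12.8303 -44.7817  73.7888]
 [ -1.1287 -37.5137  65.348 ]
 [ 11.6238 -37.5469  73.8488]
 [ 16.4301 -39.7495  73.585 ]
 [ 15.298  -37.7466  70.4057]]
side 107 [[-11.934  -42.7937  91.6634]
 [  1.1578 -28.1413  96.1964]
 [ 13.8721 -35.6085  85.0665]
 [ -1.5505 -25.4841  95.6518]
 [-15.0419 -37.9145  86.6314]
 [  1.8749 -38.316   80.9945]
 [-12.8063 -36.9968  83.9416]
 [  3.6699 -32.1342  82.9029]
 [-10.5662 -36.0525  81.2654]
 [  6.1716 -33.7592  77.9538]
 [ -8.2288 -36.34    77.4939]
 [  8.8633 -37.0938  71.4504]
 [ -5.8509 -36.9678  73.3992]
 [ 11.1975 -36.5326  68.3761]
 [ -3.633  -35.3922  71.2424]
 [ 10.9024 -34.2744  67.1236]
 [ -3.7131 -35.6519  67.7471]
 [ -1.359  -35.6076  64.1965]]
19.425
```

View pics/c2.png

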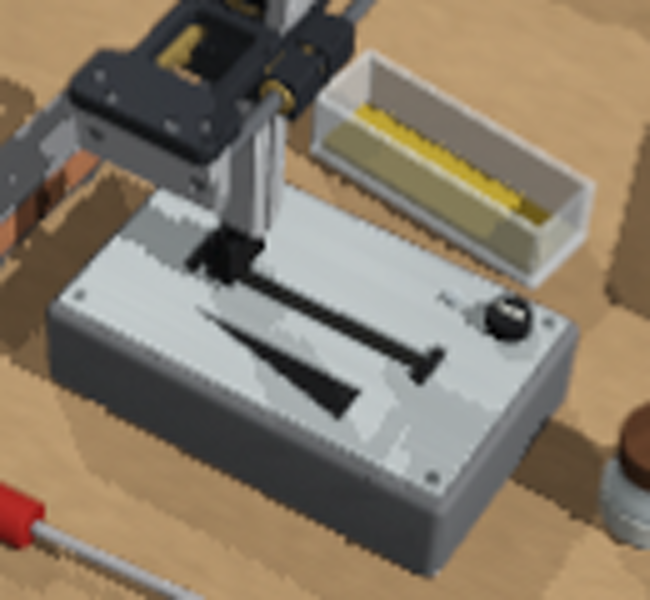

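The lever looks to be at the thin-end stop, with its front face at about -36 mm against -35 expected. I'll lift off, cross to the -y side and measure the lever unobstructed.

```bash
cat > f.py <<'E'
from m import *
from b import cloud,crop
print(bot.state()["force"],bot.state()["tool_pos"])
bot.move_linear(W(-.036,.135),speed=.1); print(bot.state()["force"])
bot.move_linear(W(-.085,.135),speed=.12)
for n in("scene","side"):
    p=bot.get_image(n)
    if n=="side": crop(p,170,270,270,390,"pics/c3.png",5)
    X=cloud(p); D=X[...,:2]-C; lx=D@ex; l=D@ey
    m=(p["range_z"]>0)&(abs(lx)<.02)&(abs(l)<.065)&(X[...,2]>.065)&(X[...,2]<.1)
    t=m&(X[...,2]>.09)
    print(n,m.sum(),"y pct",np.percentile(l[m],[2,25,50,75,98])*1e3,"top",t.sum(),np.median(l[t])*1e3,np.median(lx[t])*1e3)
print(bot.state()["t"])
E
python3 f.py
```

```text
[-2.4256 -1.672   9.0382] [0.5456 0.0666 0.09  ]
[-0.5013 -0.4521 -0.2258]
scene 142 y pct [-49.9247 -44.5154 -40.5264 -37.0873 -35.954 ] top 29 -42.34025581122131 0.42255426028979143
side 133 y pct [-45.0096 -39.4237 -36.4386 -35.3385 -33.8471] top 24 -40.53838857739272 -2.328029678876248
20.6917
```

View pics/c3.png

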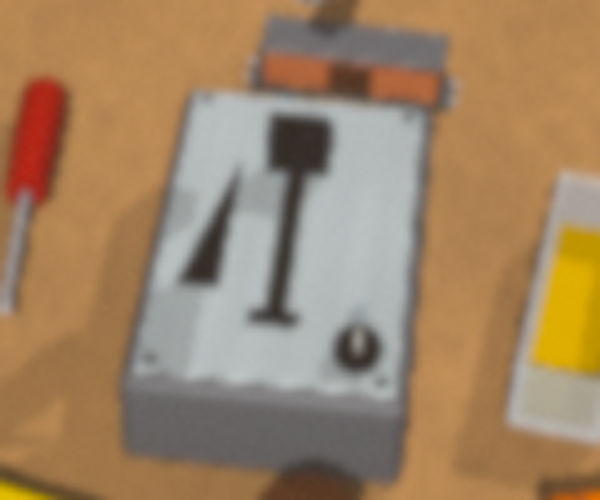

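Both views put the lever at -41.5 mm, so it's at the zero stop. The 9 N upward force means the fingertip had ridden up onto the grip's top, so the real tip is higher than I assumed. I'll measure the tip height by depth before pushing forward.

```bash
cat > g.py <<'E'
from m import *
from b import cloud
t=np.array(bot.state()["tool_pos"]); print(t)
for n in("scene","side"):
    p=bot.get_image(n); X=cloud(p); D=X[...,:2]-t[:2]; lx=D@ex; l=D@ey
    m=(p["range_z"]>0)&(abs(lx)<.02)&(abs(l)<.016)&(X[...,2]>.066)&(X[...,2]<.2)
    for z in np.arange(.1,.19,.006):
        k=m&(abs(X[...,2]-z)<.003)
        if k.sum(): print(n,round(z-t[2],3),k.sum(),"y",l[k].min()*1e3,l[k].max()*1e3,"x",lx[k].min()*1e3,lx[k].max()*1e3)
E
python3 g.py
```

```text
[0.5403 0.0188 0.1349]
scene 0.007 9 y 2.305494610383216 10.228934902575357 x -8.110132713371213 9.334803354734836
scene 0.013 17 y -9.238295286999904 10.848472123240478 x -12.030593794506588 12.279032423389564
scene 0.019 28 y -8.910761486614978 11.031029838451492 x -12.197368541287554 13.66365534730248
scene 0.025 27 y -6.942890107650238 10.581226548007162 x -10.470706584143459 15.173456563556249
scene 0.031 29 y -8.955801377267122 10.261925387817229 x -12.574164801741793 15.385820463278506
scene 0.037 31 y -9.021665343732902 10.76698918533094 x -12.866163712120281 14.137985769287214
scene 0.043 26 y -8.942014753441832 9.916931628255885 x -12.678634009289803 13.583181946587551
scene 0.049 27 y -9.417136569747166 10.520150331056154 x -10.509055388734046 13.367676778713076
side 0.001 2 y 8.239091444207896 8.811855566097591 x -2.005234102069261 2.8587233675818813
side 0.007 11 y 6.512838872486619 12.421711134171694 x -6.82652936132299 10.045788658950396
side 0.013 24 y 7.860928458773876 13.131931950209498 x -11.384552840756168 12.536806346702571
side 0.019 19 y 8.390315826755925 13.047640464385521 x -11.08998469222826 12.823344643170664
side 0.025 23 y -4.720060328477493 12.69596405082399 x -11.890475334688178 12.810782476346601
side 0.031 24 y -3.404251420871882 13.950062164267655 x -11.849864910669297 10.969981626685149
side 0.037 22 y 0.09195166003344407 13.327334339290006 x -11.82705628497185 10.859609472088174
side 0.043 21 y 5.798865883062202 13.763839937973303 x -11.951441505021883 10.899710197365685
side 0.049 26 y 6.773099285712465 13.265951017118892 x -11.961207657183728 11.097665307953864
```

The finger ends about at TCP height. That explains the riding up: it only overlapped the top few mm of the grip. I'll descend lower on the -y side with a force guard, then push forward in 1 mm steps and count clicks.

```bash
cat > i.py <<'E'
from m import *
Y=-.072
bot.move_linear(W(Y,.1),speed=.1); bot.hold(.1)
z0=bot.state()["force"][2]; z=.1
while z>.0735:
    z-=.003; bot.move_linear(W(Y,z),speed=.05); fz=bot.state()["force"][2]-z0
    if fz>4: z+=.004; bot.move_linear(W(Y,z),speed=.05); break
print("z",z,"fz",fz,bot.state()["t"])
if z>.085: raise SystemExit("tip too high")
f0=fy(); y=Y; n=0; peak=0; yc=None
while n<3 and y<-.012:
    y+=.001; bot.move_linear(W(y,z),speed=.05); f=-(fy()-f0)
    print(f"{ly()*1e3:.1f}:{f:.1f}",end=" ")
    if yc is None and f>2.5: yc=y
    peak=max(peak,f)
    if peak>3 and f<1.2: n+=1; peak=0; print("CLICK",n,end=" ")
    if f>20 or (yc and y>yc+.037): print("ABORT"); break
print("\n",n,yc,y,bot.state()["force"],bot.state()["t"])
E
python3 i.py
```

```text
z 0.07299999999999998 fz -0.2255241481133974 23.6667
-70.9:0.2 -70.0:-0.0 -68.9:0.7 -67.9:1.1 -66.9:0.9 -66.0:0.2 -65.0:1.8 -64.0:-0.0 -62.9:1.0 -62.0:0.8 -60.9:1.0 -60.1:2.2 -59.4:5.3 -58.4:4.7 -57.2:5.5 -55.9:3.7 -54.8:1.7 -53.8:0.5 CLICK 1 -52.9:0.8 -51.9:-0.2 -50.9:-0.0 -49.9:1.3 -48.9:0.4 -48.0:0.6 -46.9:-0.3 -46.1:2.6 -45.5:5.8 -44.4:5.6 -43.2:4.4 -41.9:3.5 -40.8:3.0 -39.8:0.2 CLICK 2 -38.8:1.1 -37.9:0.5 -36.9:-0.4 -36.0:1.0 -34.9:-0.2 -33.9:1.3 -33.0:-0.2 -32.1:2.5 -31.5:6.0 -30.4:6.0 -29.2:4.9 -27.9:3.1 -26.8:1.2 CLICK 3 
 3 -0.05899999999999998 -0.026999999999999955 [-0.3764 -0.5378  0.6626] 34.9167
```

There were three clicks, with contacts at -60, -46 and -32 mm, exactly 14 mm apart. I'll push 2 mm further to be sure of the third click, then back off and check.

```bash
cat > j.py <<'E'
from m import *
from b import cloud,crop
for y in(-.026,-.025): bot.move_linear(W(y,.073),speed=.05); print(bot.state()["force"])
bot.move_linear(W(-.045,.073),speed=.1); bot.move_linear(W(-.045,.16),speed=.15); bot.move_linear(W(-.11,.19),speed=.15)
for n in("scene","side"):
    p=bot.get_image(n)
    if n=="side": crop(p,170,270,270,390,"pics/c4.png",5)
    X=cloud(p); D=X[...,:2]-C; lx=D@ex; l=D@ey
    m=(p["range_z"]>0)&(abs(lx)<.02)&(abs(l)<.065)&(X[...,2]>.09)&(X[...,2]<.1)
    print(n,m.sum(),np.median(l[m])*1e3+42)
    for k in ("jar_mid","wagon_mid","driver_grip","box_mid"):
        d=bot.pinpoint(k,p)[:1]
        if d: print(k,np.round(d[0]["centre"]))
print(bot.state()["t"],bot.state()["force"])
E
python3 j.py
```

```text
[ 0.9542 -0.2279 -0.7319]
[ 1.1181 -0.0823  0.7677]
scene 29 34.35813834757823
jar_mid [223. 426.]
wagon_mid [167. 297.]
driver_grip [233. 288.]
box_mid [165. 387.]
side 22 35.718238803348015
jar_mid [282. 327.]
wagon_mid [184. 342.]
driver_grip [200. 275.]
box_mid [229. 383.]
37.625 [-0.0296 -0.2329  0.4894]
```

View pics/c4.png

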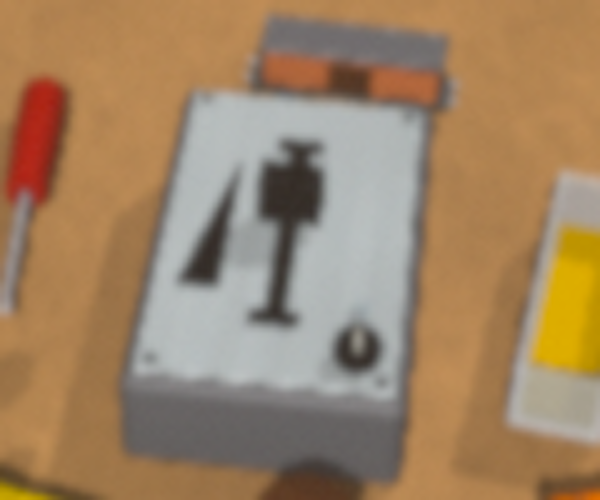

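The lever reads about 35 mm. It's balanced at the half-way point between the second and third notches, where friction holds it, so the third click isn't finished. The free-contact position for the third notch is -18 mm, so I'll push on to about -20 mm, which can't overshoot.

```bash
cat > k.py <<'E'
from m import *
from b import cloud,crop
bot.move_linear(W(-.045,.16),speed=.2); bot.move_linear(W(-.045,.073),speed=.12); bot.move_linear(W(-.028,.073),speed=.05)
f0=fy()
for y in np.arange(-.0265,-.0194,.001):
    bot.move_linear(W(y,.073),speed=.05); print(f"{ly()*1e3:.1f}:{-(fy()-f0):.1f}",end=" ")
bot.move_linear(W(-.045,.073),speed=.1); bot.move_linear(W(-.045,.16),speed=.15); bot.move_linear(W(-.11,.19),speed=.15)
for n in("scene","side"):
    p=bot.get_image(n)
    if n=="side": crop(p,170,270,270,390,"pics/c5.png",5)
    X=cloud(p); D=X[...,:2]-C; lx=D@ex; l=D@ey
    m=(p["range_z"]>0)&(abs(lx)<.02)&(abs(l)<.065)&(X[...,2]>.09)&(X[...,2]<.1)
    print(n,m.sum(),np.median(l[m])*1e3+42)
print(bot.state()["t"],bot.state()["force"])
E
python3 k.py
```

```text
-26.6:-0.2 -25.5:-0.2 -24.5:0.3 -23.4:0.3 -22.4:0.4 -21.5:0.6 -20.4:-0.9 -19.4:1.3 scene 29 41.00228112943821
side 22 43.24047074796565
43.3667 [-0.3116 -0.8319 -0.1097]
```

View pics/c5.png

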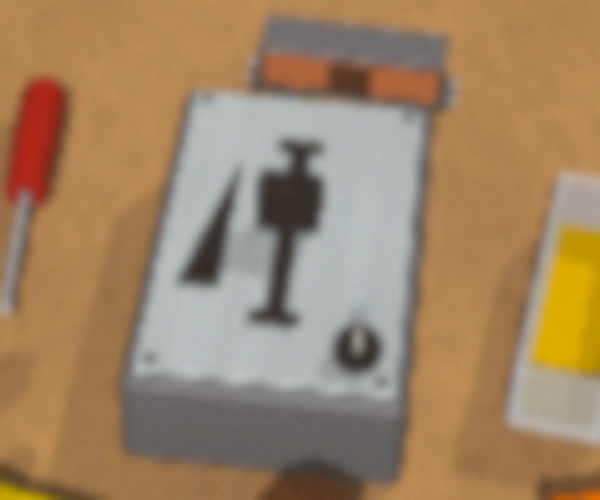

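The lever now reads 41.0 and 43.2 mm (mean 42), which is the third notch. The neighbouring objects look unchanged and the arm is clear, so I'm handing in.

```bash
python3 -c "
from bench import bot
print(bot.job_done())"
```

```text
the job is handed in; nothing more can be done
None
```

I handed the job in with the lever resting in the third notch (about 42 mm by camera) after pushing it back to its zero stop; the loose objects looked unmoved and the arm was clear, but the interface returned no verdict.

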